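# Hold the tripod leg at its length mark and squeeze the cam lever shut

## Robot

A 7-joint arm with a two-finger parallel gripper is mounted at the origin on the work surface; the furniture and walls round the work are solid. World frame = base frame: x ahead of the robot, y to its left, z up, the work surface at z = 0. Lengths are in m, angles in rad, forces in N, time in s.
With the tool pointing down it reaches from about 0.425 to 0.925 m from the base axis. Payload 6.8 kg.
Tool frame: the origin (TCP) lies between the finger pads; the fingertips stand r.tcp_to_tips ahead of it and the grasp point (between the pads) lies 3 mm ahead of it (r.tcp_to_tips is the distance from the TCP to the fingertips, in m); z points along the fingers, y is the line along which they close (so a half turn about z gives the same grasp; the last joint's range is limited). The gripper opens to 85 mm and grips with 20 to 120 N. Pads are 22 mm wide; open, the fingers measure 114 mm over their backs; the gripper's body (76 mm by 85 mm) begins 54 mm behind the grasp point. The pads swing forward as they close: fully open they stand 13 mm farther back than shut.
Start: joints at [-1.439, 0.477, 0.022, 1.555, -0.011, 1.109, -0.083], TCP at [0.16, 0.656, 0.253] pointing down, gripper open.
Joint ranges: [-2.96, 2.96], [-0.34, 2.1], [-1.41, 1.46], [0.24, 2.44], [-1.37, 4.51], [0.17, 1.92], [-2.96, 2.96]. Speed limits (rad/s): [2.39, 2.39, 3.14, 3.14, 3.14, 3.14, 3.14].

## Interface

Orientations are given as a rotation vector (axis times angle).
In Python, from bench import r gives the robot as it stands. The module is installed in compiled form; this text tells all that it offers.
- The arm moves only by the tool step_arm, never from a script. Its argument "moves" is a list of rows, each an object of numbers: "rx", "ry", "rz": the turn, a rotation vector about the tool's x, y, z in degrees; "dx", "dy", "dz": the shift along the tool's x, y, z in mm; "gripper": the opening, from -1 (shut) to 1 (fully open). In form: [{"rx": .., "ry": .., "rz": .., "dx": .., "dy": .., "dz": .., "gripper": ..}, ...]. A call has 1 to 20 rows; each row shifts and turns the commanded pose from where the row before left it, along the tool's axes as they then stand; what a row does not reach is not made up. A row lasts 1/8 s, in which the tool goes at most 62.5 mm and 10.7 degrees, less where a joint would pass 70% of its speed; a pose out of reach is approached as far as the arm can. A call is refused whole if a number of a shift passes 62.5 or a number of a turn 10.7, either way. A call with a gripper value outside its range is refused whole. The fingers move at their own pace and stop on an object; "grip_force" is the grip in N (left out, the last holds). Time passes only in rows, so rows that do not move let the fingers close. It gives the time, the measured TCP pose, the force, the opening and the grip force at its end, in the units of the state.
- r.get_obs(): the state, without advancing time (a new reading comes with each control period).
- r.grab_frame(name): name is "scene" or "top" or "wrist"; returns the picture (384x512x3 uint8, blue, green, red); there is no depth.
- r.camera_info(name): a dict with "mtx" (3x3 intrinsics, pixels), "D" ([k1, k2, p1, p2, k3] as OpenCV has them; the pictures are not rectified), "rvec" (rotation vector, rad) and "tvec" (3), from world to camera coordinates, as OpenCV has them. Camera axes: x right, y down, z forward; pixel columns grow to the right and rows downward; lengths in m; the calibration is good to about 2 mm. A picture is of the moment at which its call begins: read the wrist's pose just before it. camera_info takes no time and is no camera call; for the wrist camera it gives the pose at the moment of the call.
- r.hand_in(): hands the job in; it is judged then, once.
The state is a dict: "clock": time; "joints": joint angles; "qvel": joint speeds; "tau": joint torques, N m; "tcp_pos": TCP position; "orientation": TCP orientation; "contact_force": force on the tool from outside, world axes, zero at the start; "moment": the same for the moment, N m; "grip_width": finger opening in m; "gripper_force": force on a finger pad.
Only numpy, scipy, OpenCV 4.12 (cv2) and the standard library are available. Lean on these libraries where they do the work, as an engineer would, in place of code of your own. Each camera call takes 0.05 s, during which the arm holds its last target. There are 200 camera calls.

## Task

The tripod leg in the setting cradle is drawn in by a spring: pull it out by its side tab until the nib on the tab is in line with the sliding index on the scale rail, and only then, still holding it there, squeeze the clamp's cam lever fully closed against the leg. The closed lever does not yet hold the leg by itself, so finish with your fingers still holding the leg on its mark, and do not let go. Leave the index where it was set, and do not disturb the other things on the table.

Things in the scene. Friction and masses are not known exactly. Their poses are not given: they have to be found in the camera images.
- cradle: fixed setting cradle: grey base plate 340x150 mm, top 8 mm over the table, a tripod leg strapped flat on it. Origin under the plate's centre; x = the way the leg slides out, y = lever side, z up. The leg's axis runs along x over the origin, 42 mm over the table. The outer leg ends in a black clamp collar (34 wide, 22 to 62 mm over the table), its mouth at x = -20 mm; past it are only bar, tab, lever and rail.
- hinge_pin (a point): the lever's upright pivot on the clamp collar, at x = -22, y = +15 mm in the cradle's frame, 42 mm over the table; axes as the cradle's
- leg: sprung inner leg: aluminium bar 16 mm wide, 31 to 53 mm over the table, rubber foot. Origin on its axis at the middle of its black side tab; axes as the cradle's. Slides along x only: at the start fully in (origin at cradle x = 35 mm), travel 78 mm; a spring draws it back with 4 to 5 N, always. The bar may be squeezed sideways.
- tab (a point): middle of the tab's flat face on the clamp side, 28 mm to -y of the leg's axis, 42 mm over the table; axes as the cradle's. The tab is a plate 10 mm thick in x, 8 to 48 mm off the axis on the -y side only, 25 to 59 mm over the table. A finger beside the bar here pushes it out along +x while the other finger stands outside the lever; closing the hand squeezes lever and bar together.
- leg_nib (a point): steel nib at the tab's outer end, mid-thickness (5 mm further in x than the tab's clamp-side face), 54 mm to -y of the leg's axis, 29 mm over the table; axes as the cradle's. The leg is on its mark when nib and index_mark have the same x in the cradle's frame.
- index_mark (a point): raised line of the index, a black slider 18x22x6 mm set on the scale rail; axes as the cradle's. At the start 25 to 48 mm further out in x than the nib. The rail lies 50 to 70 mm to -y of the leg's axis, top 14 mm over the table, the index's top 22 mm. The index is stiff (4 N) but can be knocked along.
- lever (a joint): cam lever angle (rad): 0 closed on its stop, parallel to the leg; 0.12 to 0.17 at the start, tip out to +y. Stays where left (friction 0.12 N m, some 1.5 N at a finger). Flat dark steel arm on the upright pin, 7 mm thick, 30 to 54 mm over the table, reaching 118 mm from hinge_pin along +x. Closed, its faces are 11.5 and 18.5 mm to +y of the leg's axis.
- lever_tip (a point): middle of the lever's rounded tip, 115 mm from hinge_pin, 42 mm over the table; x axis along the lever away from the pin
- loupe: a black stand loupe, 38 mm round, 34 mm high, standing on the cradle's base plate; bystander; origin under its centre
- eraser: an eraser, 44x23x13 mm, lying on the cradle's base plate; bystander; origin under its centre
- stapler: a black desk stapler, 142x36x48 mm, right of the cradle; bystander; origin under its centre
- clip_big: a big black binder clip, 28x51x57 mm, right of the cradle; bystander; origin under its centre
- pin_tin: a round tin of pins, 64 mm across, 28 mm high, on the left blotter; bystander; origin under its centre
- remote: a remote control, 163x48x19 mm, on the left blotter; bystander; origin under its centre

How it is judged:
On the way, in this order (a step that is already met when the one before it is completed fails the run):
1. the fingers hold the leg with its nib at the index, the lever still open (x of leg_nib in the frame of index_mark between -0.004 and 0.004 m and contact force between the fingers and leg above 1 N and value of joint lever above 0.08 rad), for 0.2 s.
2. the lever is closed while the fingers hold the leg at the index (x of leg_nib in the frame of index_mark between -0.004 and 0.004 m and contact force between the fingers and leg above 1 N and value of joint lever below 0.03 rad), for 0.2 s.
At the end, for the whole second after the job is handed in: The program has ended with the fingers still holding the leg (more than 1 N on it, leg at rest), its nib within 4 mm of the index line along the leg, and the cam lever closed (under 0.03 rad) (all of step 2 and linear speed of leg below 0.01 m/s); the arm keeps its last pose, push and grip.
It fails at once if the lever is swung more than about half shut while the leg is more than 8 mm off its mark (value of joint lever below 0.06 rad and (x of leg_nib in the frame of index_mark below -0.008 m or x of leg_nib in the frame of index_mark above 0.008 m)).
It fails at once if the index is shifted by more than 3 mm (distance of index_mark from where it was at the start of the episode above 0.003 m).
It fails at once if a bystander is moved by more than 25 mm (distance of any of loupe, eraser, stapler, clip_big, pin_tin, remote from where it was at the start of the episode above 0.025 m).
It also fails if it takes over 32 s, if anything falls off the work surface, if the arm or the gripper's body presses on something with over 40 N, if the wrist force passes 120 N, or if a joint passes its speed limit or range.

## Working session

There is one attempt and no reset: what is moved stays moved. The work goes in short steps, Python scripts to look and compute and a tool call to move; the robot and the scene stay as the last step left them, time stands still between calls to the robot, and variables do not carry over. Pictures are saved under pics/ and viewed, at most 10 in all, crops included, and the job is handed in when it is done.

Besides the shell and the picture viewer there is one more tool, called after "Emit:" as name(argument=value, ...), one argument or row to a line, values as JSON. step_arm: Moves the arm, as the interface text tells. Its arguments: {"type":"object","properties":{"moves":{"type":"array","items":{"type":"object","properties":{"rx":{"type":"number"},"ry":{"type":"number"},"rz":{"type":"number"},"dx":{"type":"number"},"dy":{"type":"number"},"dz":{"type":"number"},"gripper":{"type":"number"}}}},"grip_force":{"type":"number"}},"required":["moves"]}

```bash
mkdir -p pics; python3 - <<'E'
from bench import r
import cv2
o=r.get_obs()
print({k:o[k] for k in('clock','tcp_pos','orientation','grip_width','contact_force')},r.tcp_to_tips)
for n in('scene','top','wrist'):
    f=r.grab_frame(n); cv2.imwrite(f'pics/{n}0.png',f); c=r.camera_info(n); print(n,c)
a=cv2.imread('pics/scene0.png');b=cv2.imread('pics/top0.png')
E
```

```text
{'clock': 0.0, 'tcp_pos': array([0.16020243, 0.65514771, 0.2523306 ]), 'orientation': array([-3.75801928e-01, -3.11892828e+00,  2.84472024e-03]), 'grip_width': 0.08544219381138184, 'contact_force': array([-0.1892496 ,  0.18886513, -0.75141896])} 0.022
scene {'mtx': array([[356.42980622,   0.        , 256.28406331],
       [  0.        , 356.42980622, 188.70636804],
       [  0.        ,   0.        ,   1.        ]]), 'D': array([0.00135193, 0.        , 0.        , 0.        , 0.        ]), 'rvec': array([ 1.92370795, -0.74983316,  0.48059498]), 'tvec': array([-0.3858967 ,  0.21817991,  0.84664769])}
top {'mtx': array([[403.6850226 ,   0.        , 252.46366747],
       [  0.        , 403.6850226 , 187.25837767],
       [  0.        ,   0.        ,   1.        ]]), 'D': array([0.03980431, 0.        , 0.        , 0.        , 0.        ]), 'rvec': array([ 2.10341569, -2.1730039 ,  0.10391818]), 'tvec': array([0.06325454, 0.53483582, 1.22427907])}
wrist {'mtx': array([[345.17903408,   0.        , 258.5660037 ],
       [  0.        , 345.17903408, 189.50485315],
       [  0.        ,   0.        ,   1.        ]]), 'D': array([-0.04433314,  0.        ,  0.        ,  0.        ,  0.        ]), 'rvec': array([-2.29911849, -1.80639346, -0.23821049]), 'tvec': array([-0.67373552, -0.03416195,  0.37787065])}
```

View pics/top0.png

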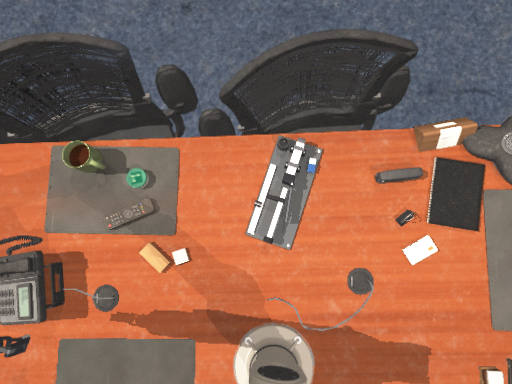

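View pics/scene0.png

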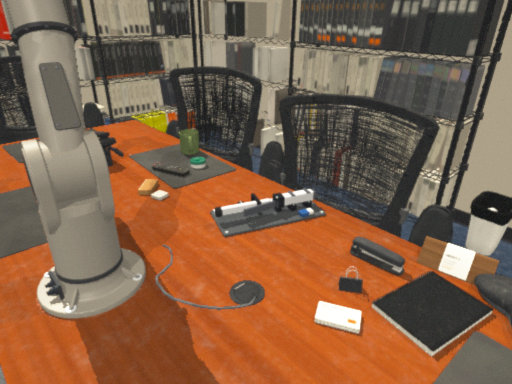

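The top view shows the cradle plate at about (285,192), with the leg pointing up-right and the loupe and eraser on the plate. The stapler is at (400,175), the clip at (405,217), and the tin and remote are on the left blotter. I'll project known points next and enlarge the cradle.

```bash
cat > h.py <<'E'
import numpy as np, cv2
from bench import r
def proj(c,P):
    return cv2.projectPoints(np.float64(P).reshape(-1,1,3),c['rvec'],c['tvec'],c['mtx'],c['D'])[0].reshape(-1,2)
def ray(c,uv):
    n=cv2.undistortPoints(np.float64(uv).reshape(-1,1,2),c['mtx'],c['D']).reshape(-1,2)
    R=cv2.Rodrigues(c['rvec'])[0]
    return -R.T@c['tvec'].ravel(), np.c_[n,np.ones(len(n))]@R
def onplane(c,uv,z):
    o,d=ray(c,uv); return o+d*((z-o[2])/d[:,2])[:,None]
E
python3 - <<'E'
from h import *
c=r.camera_info('top')
print(proj(c,[[0,0,0],r.get_obs()['tcp_pos'],[.5,0,0],[0.5,.3,0]]).round())
print(onplane(c,[[285,192],[278,137],[323,147],[248,234],[291,248]],0.008).round(3))
print(proj(r.camera_info('scene'),[[0,0,0],r.get_obs()['tcp_pos'],[.5,0,0]]).round())
f=cv2.imread('pics/top0.png')[128:258,235:335]; g=cv2.resize(f,None,fx=4.5,fy=4.5,interpolation=cv2.INTER_CUBIC)
cv2.imwrite('pics/topc.png',g)
s=cv2.imread('pics/scene0.png')[170:240,200:335]; s=cv2.resize(s,None,fx=5.5,fy=5.5,interpolation=cv2.INTER_CUBIC)
cv2.imwrite('pics/scc.png',s)
E
```

```text
[[273. 365.]
 [  7. 336.]
 [268. 200.]
 [174. 203.]]
[[ 0.521 -0.056  0.008]
 [ 0.701 -0.041  0.008]
 [ 0.663 -0.184  0.008]
 [ 0.393  0.065  0.008]
 [ 0.345 -0.068  0.008]]
[[ 94. 281.]
 [ 55. 112.]
 [250. 211.]]
```

View pics/topc.png

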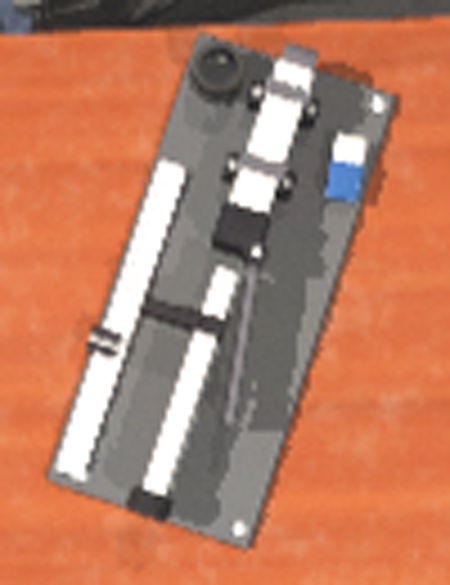

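The top crop shows the collar at (240,228), the tab at (183,315), the index at (104,341), the lever running from (257,252) to (233,422), the loupe at (215,68) and the eraser at (345,170). Cradle +x points toward the robot. Now a coarse pose and the first move.

```bash
python3 - <<'E'
from h import *
from scipy.spatial.transform import Rotation as Ro
c=r.camera_info('top')
q=np.array([[200,35],[398,97],[250,548],[50,480]])/4.5+[235,128]
P=onplane(c,q,.008); print(P.round(3)); o=P.mean(0)
x=(P[2]+P[3]-P[0]-P[1]); print('len',np.linalg.norm(x)/2,np.linalg.norm(P[1]-P[0])); yaw=np.arctan2(x[1],x[0]); print('o',o,'yaw',np.degrees(yaw))
R=Ro.from_rotvec(r.get_obs()['orientation']).as_matrix(); print(R.round(3))
X=np.array([np.cos(yaw),np.sin(yaw)]);Y=np.array([-X[1],X[0]])
for n,uv,z in(('tab',[183,315],.059),('index',[104,341],.022),('tip',[233,422],.054),('hinge',[257,252],.062)):
    p=onplane(c,np.array(uv)/4.5+[235,128],z)[0]; d=(p-o)[:2]; print(n,p.round(3),d@X,d@Y)
cw=r.camera_info('wrist'); Rw=cv2.Rodrigues(cw['rvec'])[0]; cp=-Rw.T@cw['tvec']; print('cam in tool',R.T@(cp-r.get_obs()['tcp_pos']),(Rw@R).round(2))
E
```

```text
[[ 0.705 -0.046  0.008]
 [ 0.654 -0.185  0.008]
 [ 0.34  -0.066  0.008]
 [ 0.391  0.071  0.008]]
len 0.33559503439961974 0.14788841548681236
o [ 0.52247998 -0.0562384   0.008     ] yaw 159.46942259232682
[[-0.971  0.237 -0.   ]
 [ 0.237  0.971 -0.001]
 [-0.    -0.001 -1.   ]]
tab [ 0.498 -0.025  0.059] 0.03391534965853597 -0.021090675589772578
index [0.486 0.03  0.022] 0.06485231522883958 -0.06792156443204704
tip [ 0.425 -0.056  0.054] 0.09141285971177739 0.033529870040446455
hinge [ 0.539 -0.076  0.062] -0.022417546302112255 0.012847879932374023
cam in tool [ 0.06605173 -0.00058227 -0.12029922] [[ 0.    1.   -0.  ]
 [-0.97  0.   -0.26]
 [-0.26  0.    0.97]]
```

Emit:
step_arm(
  moves=[
    {"rz": 6.8, "gripper": 0.5},
    {"dx": -30, "dy": -25, "dz": 3},
    {"dx": -36, "dy": -31, "dz": 3},
    {"dx": -36, "dy": -31, "dz": 3},
    {"dx": -36, "dy": -31, "dz": 3},
    {"dx": -36, "dy": -31, "dz": 3},
    {"dx": -36, "dy": -31, "dz": 3},
    {"dx": -36, "dy": -31, "dz": 3},
    {"dx": -36, "dy": -31, "dz": 3},
    {"dx": -36, "dy": -31, "dz": 3},
    {"dx": -36, "dy": -31, "dz": 3},
    {"dx": -36, "dy": -31, "dz": 3},
    {"dx": -36, "dy": -31, "dz": 3},
    {"dx": -36, "dy": -31, "dz": 3},
    {"dx": -36, "dy": -31, "dz": 3},
    {"dx": -36, "dy": -31, "dz": 3},
    {"dx": -34, "dy": -30, "dz": 2},
    {},
  ],
)

```text
invalid input at $.moves[0]: expected keys rx, ry, rz, dx, dy, dz, gripper
```

```bash
cat > snap.py <<'E'
import sys,pickle
from h import *
n=sys.argv[1]; o=r.get_obs(); c=r.camera_info('wrist'); f=r.grab_frame('wrist')
cv2.imwrite(f'pics/{n}.png',f); pickle.dump(c,open(n+'.pkl','wb')); print(o['clock'],o['tcp_pos'],o['orientation'],o['grip_width'],o['contact_force'])
E
python3 snap.py w1
```

```text
0.15 [0.16021107 0.65527579 0.25255156] [-3.75727008e-01 -3.11895880e+00  2.19998693e-03] 0.08563571031785726 [-0.34037783  0.58752994 -0.37556141]
```

View pics/w1.png

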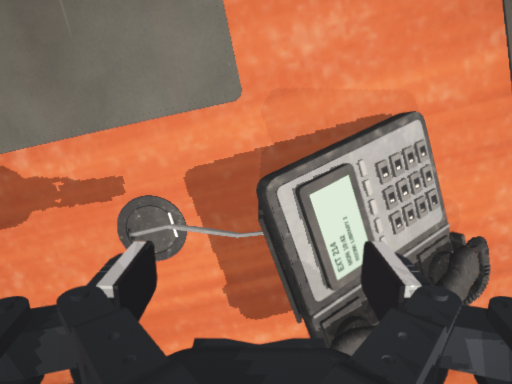

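The call was refused because every row needs all seven keys. This picture is still the start view: the phone at (350,230), with the fingers at (130,285) and (390,275).

Emit:
step_arm(
  moves=[
    {"rx": 0, "ry": 0, "rz": 6.8, "dx": 0, "dy": 0, "dz": 0, "gripper": 0.5},
    {"rx": 0, "ry": 0, "rz": 0, "dx": -30, "dy": -25, "dz": 3, "gripper": 0.5},
    {"rx": 0, "ry": 0, "rz": 0, "dx": -36, "dy": -31, "dz": 3, "gripper": 0.5},
    {"rx": 0, "ry": 0, "rz": 0, "dx": -36, "dy": -31, "dz": 3, "gripper": 0.5},
    {"rx": 0, "ry": 0, "rz": 0, "dx": -36, "dy": -31, "dz": 3, "gripper": 0.5},
    {"rx": 0, "ry": 0, "rz": 0, "dx": -36, "dy": -31, "dz": 3, "gripper": 0.5},
    {"rx": 0, "ry": 0, "rz": 0, "dx": -36, "dy": -31, "dz": 3, "gripper": 0.5},
    {"rx": 0, "ry": 0, "rz": 0, "dx": -36, "dy": -31, "dz": 3, "gripper": 0.5},
    {"rx": 0, "ry": 0, "rz": 0, "dx": -36, "dy": -31, "dz": 3, "gripper": 0.5},
    {"rx": 0, "ry": 0, "rz": 0, "dx": -36, "dy": -31, "dz": 3, "gripper": 0.5},
    {"rx": 0, "ry": 0, "rz": 0, "dx": -36, "dy": -31, "dz": 3, "gripper": 0.5},
    {"rx": 0, "ry": 0, "rz": 0, "dx": -36, "dy": -31, "dz": 3, "gripper": 0.5},
    {"rx": 0, "ry": 0, "rz": 0, "dx": -36, "dy": -31, "dz": 3, "gripper": 0.5},
    {"rx": 0, "ry": 0, "rz": 0, "dx": -36, "dy": -31, "dz": 3, "gripper": 0.5},
    {"rx": 0, "ry": 0, "rz": 0, "dx": -36, "dy": -31, "dz": 3, "gripper": 0.5},
    {"rx": 0, "ry": 0, "rz": 0, "dx": -36, "dy": -31, "dz": 3, "gripper": 0.5},
    {"rx": 0, "ry": 0, "rz": 0, "dx": -34, "dy": -30, "dz": 2, "gripper": 0.5},
    {"rx": 0, "ry": 0, "rz": 0, "dx": 0, "dy": 0, "dz": 0, "gripper": 0.5},
  ],
)

```text
clock: 2.45
tcp_pos: [0.5216, -0.0053, 0.2063]
orientation: [0.57, 3.089, -0.002]
contact_force: [-0.7, -0.2, 0.7]
grip_width: 0.0641
gripper_force: 0.0
```

```bash
python3 snap.py w2
```

```text
2.45 [ 0.5215569  -0.0053232   0.20631495] [ 5.69589607e-01  3.08850566e+00 -2.45847079e-03] 0.06411865542174335 [-0.6807311  -0.17544706  0.67648302]
```

View pics/w2.png

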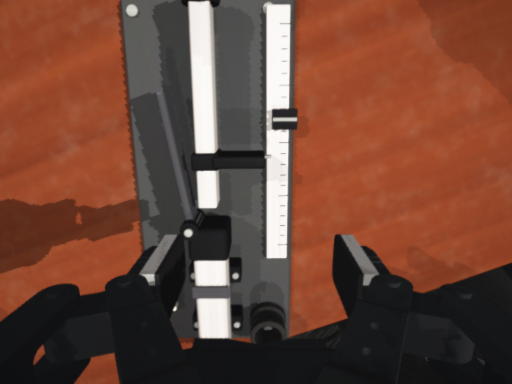

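The wrist view shows the index line at (286,119), the nib at the tab's end at (267,158), the tab at (193–265,159), the lever from (188,232) to its tip at (161,95), and the collar at (211,238). I'll take a second view displaced along tool -y.

Emit:
step_arm(
  moves=[
    {"rx": 0, "ry": 0, "rz": 0, "dx": 0, "dy": -18, "dz": 8, "gripper": 0.5},
    {"rx": 0, "ry": 0, "rz": 0, "dx": 0, "dy": -18, "dz": 8, "gripper": 0.5},
    {"rx": 0, "ry": 0, "rz": 0, "dx": 0, "dy": -18, "dz": 8, "gripper": 0.5},
    {"rx": 0, "ry": 0, "rz": 0, "dx": 0, "dy": 0, "dz": 0, "gripper": 0.5},
    {"rx": 0, "ry": 0, "rz": 0, "dx": 0, "dy": 0, "dz": 0, "gripper": 0.5},
  ],
)

```text
clock: 3.12
tcp_pos: [0.5017, -0.0511, 0.1824]
orientation: [0.558, 3.092, 0.001]
contact_force: [-0.4, -0.2, 0.8]
grip_width: 0.0641
gripper_force: 0.0
```

```bash
python3 snap.py w3
```

```text
3.125 [ 0.50166083 -0.05113065  0.18239157] [5.58292485e-01 3.09151346e+00 9.71016818e-04] 0.0640747970163328 [-0.37321912 -0.23855082  0.83390986]
```

View pics/w3.png

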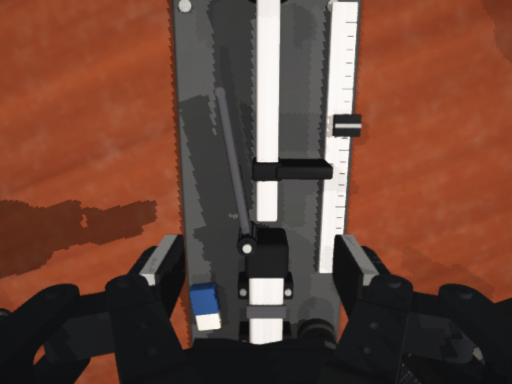

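The second view shows the index line at (348,126), the tab at (253–331,169), the lever from (247,248) to (220,93), and the bar at columns 257–279. Next I'll get sub-pixel features from both views and triangulate them.

```bash
cat > m.py <<'E'
from h import *
import pickle
def edges(v,t):  # subpixel runs where v>t
    b=v>t; i=np.flatnonzero(np.diff(b.astype(int))); return [float(k+(t-v[k])/(v[k+1]-v[k])) for k in i]
def tri(c1,u1,c2,u2):
    o1,d1=ray(c1,u1);o2,d2=ray(c2,u2);out=[]
    for a,b in zip(d1,d2):
        s=np.linalg.lstsq(np.c_[a,-b],o2-o1,rcond=None)[0]; p,q=o1+a*s[0],o2+b*s[1]; out.append(np.r_[(p+q)/2,np.linalg.norm(p-q)])
    return np.array(out)
E
python3 - <<'E'
from m import *
for n,rows,tc,tr,il,lv in(('w2',(60,130),(225,255),(140,180),((276,297),(105,133)),(100,140,180)),('w3',(60,140),(290,320),(150,190),((336,362),(108,142)),(100,140,180))):
    g=cv2.cvtColor(cv2.imread(f'pics/{n}.png'),6).astype(float)
    for rr in rows: print(n,'row',rr,[round(e,1) for e in edges(g[rr,140:400],150)],'+140')
    print('tab col prof',g[tr[0]:tr[1],tc[0]:tc[1]].mean(1).round().astype(int))
    print('nib area row'); t=(tr[0]+tr[1])//2
    print(g[t-12:t+8,tc[1]+5:tc[1]+20].astype(int))
    (a,b),(c,d)=il; print('idx',g[c:d,(a+b)//2-3:(a+b)//2+3].mean(1).round().astype(int))
    print('idx cols', g[(c+d)//2-2:(c+d)//2+2,a-6:b+6].max(0).astype(int))
    for rr in lv: print('lev',rr,g[rr,150:250].astype(int))
E
```

```text
w2 row 60 [50.4, 73.7, 125.8, 149.5] +140
w2 row 130 [53.9, 76.2, 126.1, 148.4] +140
tab col prof [75 75 76 78 81 83 83 84 84 81 58 23 15 15 15 16 19 27 34 38 37 36 36 35
 34 34 33 30 44 74 80 81 81 80 80 79 79 80 80 80]
nib area row
[[ 93  94  86  67  62  72 153 238 248 249 249 249 248 248 248]
 [ 90  90  87  70  63  72 153 238 248 249 249 249 248 248 248]
 [ 52  51  49  53  60  71 152 238 248 249 249 249 248 248 248]
 [ 21  21  23  34  53  72 153 238 248 249 249 249 248 248 248]
 [ 15  16  17  26  46  70 152 238 248 249 249 249 248 248 248]
 [ 15  16  16  22  43  72 150 235 246 248 248 248 248 248 248]
 [ 15  16  16  21  46  85 139 194 207 211 207 231 241 247 248]
 [ 16  17  16  22  60 116 139 150 156 166 173 217 237 245 247]
 [ 19  20  20  29  90 164 182 185 190 202 204 224 236 242 243]
 [ 28  28  28  35  91 165 184 191 194 197 200 224 235 237 238]
 [ 37  36  37  35  63 118 147 200 220 224 226 234 236 236 236]
 [ 41  41  39  35  36  65 125 217 234 237 238 237 237 236 237]
 [ 41  40  39  34  31  54 122 218 235 239 239 238 237 237 237]
 [ 39  39  38  34  32  53 121 218 235 238 239 2
[... 4052 characters left out ...]
  94  95  95  96  96  95  96  95  96  97  97  98  98
  99 100  99  99  99  99  97  91  73  60  54  55  67  84  91  91  91  90
  90  85  69  62  60  60  61  61  60  60  60  61  61  60  60  60  60  59
  61  60  60  61  59  59  59  59  59  59  59  60  58  59  60  59  59  59
  59  57  55  68  83  86  90  91  93  88  82  64  55  52  50  51  50  50
  50  51  56  59  58  57  56  48  46  46]
lev 180 [95 94 95 94 94 94 95 96 96 96 96 96 96 96 97 97 96 97 97 97 96 97 96 96
 98 98 98 95 75 63 61 55 64 81 88 89 91 91 90 89 91 90 90 90 90 85 66 60
 58 58 59 59 59 58 58 58 58 58 58 58 57 58 58 58 58 58 58 57 57 58 57 57
 57 58 57 58 57 58 57 56 56 49 61 76 85 88 90 92 91 85 69 55 38 42 47 48
 48 48 47 48]
```

```bash
python3 - <<'E'
from m import *
c2,c3=[pickle.load(open(n+'.pkl','rb')) for n in('w2','w3')]
p=tri(c2,[[296.5,119],[272.3,119]],c3,[[361,125.4],[334.5,125.4]]); print('index ends tri',p.round(4))
# yaw from bar left edge (z=.053) and rail (z=.014)
for n,c,u in(('bar2L',c2,[[190.4,60],[193.9,130]]),('bar3L',c3,[[256.5,60],[256.5,140]]),('bar3R',c3,[[279,60],[277.9,140]])):
    P=onplane(c,u,.053); d=P[0]-P[1]; print(n,P.round(4)[:,:2],np.degrees(np.arctan2(d[1],d[0])))
for n,c,u in(('rail2',c2,[[289.5,60],[288.4,130]]),('rail3',c3,[[354.3,60],[349.4,140]])):
    P=onplane(c,u,.014); d=P[0]-P[1]; print(n,P.round(4)[:,:2],np.degrees(np.arctan2(d[1],d[0])))
yaw=np.radians(159.4); X=np.array([np.cos(yaw),np.sin(yaw)]);Y=np.array([-X[1],X[0]])
# bar height by triangulating tab top corners front: bar-left tab corner
for n,c,f,b,ti,i in(('w2',c2,[240,156.7],[240,168.1],[161,95],[286,119]),('w3',c3,[305,166.6],[305,179.1],[220,92],[348,125.4])):
    F,B=onplane(c,[f,b],.059)[:,:2]; T=onplane(c,[ti],.054)[0,:2]; I=onplane(c,[i],.022)[0,:2]
    print(n,'tab front/back x',F@X,B@X,'thick',(F-B)@X,'idx-mid',I@X-(F+B)@X/2,'I',I)
P=onplane(c3,[[256.5,100],[278.4,100]],.053)[:,:2]; ax=(P@Y); print('bar y',ax,'width',ax[0]-ax[1])
y0=ax.mean()
for n,c,rows in(('w2',c2,[(100,157,165.5),(180,175.7,184)]),('w3',c3,[(100,217.3,226),(180,231.8,240.5)])):
    L=[]
    for rr,a,b in rows:
        Q=onplane(c,[[a,rr],[b,rr]],.054)[:,:2]; L.append(Q.mean(0)); print(n,'lever y rel',Q@Y-y0,'x',Q.mean(0)@X)
    d=L[0]-L[1]; print('lever angle',np.arctan2(d@Y,d@X))
# index y rel
I=p[:,:2]; print('idx y rel',I@Y-y0,'tcp now rel axis y',r.get_obs()['tcp_pos'][:2]@Y-y0,'tcp x',r.get_obs()['tcp_pos'][:2]@X)
t=tri(c2,[[265,157]],c3,[[331,166.5]]); print('tab outer front top corner',t.round(4))
E
```

```text
index ends tri [[4.894e-01 4.140e-02 2.110e-02 3.000e-04]
 [4.822e-01 2.170e-02 1.860e-02 6.000e-04]]
bar2L [[ 0.4165 -0.0209]
 [ 0.4654 -0.0392]] 159.48467129907831
bar3L [[ 0.4163 -0.0214]
 [ 0.4676 -0.0405]] 159.48931389809593
bar3R [[ 0.4217 -0.0069]
 [ 0.473  -0.0261]] 159.545443737706
rail2 [[0.4407 0.053 ]
 [0.4965 0.032 ]] 159.41367048651935
rail3 [[0.4395 0.0527]
 [0.499  0.0306]] 159.62853353645968
w2 tab front/back x -0.4698542290465158 -0.47895716865261745 thick 0.00910293960610168 idx-mid 0.031121670917535704 I [0.48592413 0.03288378]
w3 tab front/back x -0.47022387969786017 -0.47946044821318873 thick 0.009236568515328534 idx-mid 0.031174867261095418 I [0.48571248 0.03123137]
bar y [-0.12653453 -0.14191559] width 0.015381063000631162
w2 lever y rel [0.03432564 0.02774046] x -0.42624362934227433
w2 lever y rel [0.02393324 0.0171429 ] x -0.4896135491470628
lever angle 0.16412480807053278
w3 lever y rel [0.03511708 0.02902436] x -0.42393256107519567
w3 lever y rel [0.02590088 0.01945309] x -0.48148028512900365
lever angle 0.16180678654097203
idx y rel [-0.07672803 -0.05573926] tcp now rel axis y 0.005372002238281437 tcp x -0.487751859105007
tab outer front top corner [[5.068e-01 5.100e-03 4.590e-02 2.000e-04]]
```

Heights and sizes agree with the text: index at about 20 mm, bar 15.4 mm wide, tab 9.2 mm thick, lever open at 0.163 rad. The nib is 31.1 mm short of the index. The tool is aligned and on y = +5.4 mm. I'll descend behind the tab.

Emit:
step_arm(
  moves=[
    {"rx": 0, "ry": 0, "rz": 0, "dx": -8, "dy": 0, "dz": 10, "gripper": 0.6},
    {"rx": 0, "ry": 0, "rz": 0, "dx": 0, "dy": 0, "dz": 25, "gripper": 0.6},
    {"rx": 0, "ry": 0, "rz": 0, "dx": 0, "dy": 0, "dz": 25, "gripper": 0.6},
    {"rx": 0, "ry": 0, "rz": 0, "dx": 0, "dy": 0, "dz": 25, "gripper": 0.6},
    {"rx": 0, "ry": 0, "rz": 0, "dx": 0, "dy": 0, "dz": 25, "gripper": 0.6},
    {"rx": 0, "ry": 0, "rz": 0, "dx": 0, "dy": 0, "dz": 20, "gripper": 0.6},
    {"rx": 0, "ry": 0, "rz": 0, "dx": 0, "dy": 0, "dz": 14, "gripper": 0.6},
    {"rx": 0, "ry": 0, "rz": 0, "dx": 0, "dy": 0, "dz": 0, "gripper": 0.6},
    {"rx": 0, "ry": 0, "rz": 0, "dx": 0, "dy": 0, "dz": 0, "gripper": 0.6},
  ],
)

```text
clock: 4.3
tcp_pos: [0.5097, -0.0549, 0.0387]
orientation: [0.56, 3.09, 0.0]
contact_force: [0.5, -0.3, 0.6]
grip_width: 0.0681
gripper_force: 0.0
```

```bash
python3 snap.py w4; python3 - <<'E'
from h import *
o=r.get_obs(); X=np.array([-.9367,.3502]);Y=np.array([-.3502,-.9367]); p=o['tcp_pos'][:2]; print(p@X,p@Y)
E
```

```text
4.3 [ 0.50973225 -0.05488922  0.0386988 ] [5.59829191e-01 3.09044375e+00 2.18570210e-04] 0.06808920472632173 [ 0.5133426  -0.28303468  0.55683293]
-0.4967895515486962 -0.12711168041530702
```

View pics/w4.png

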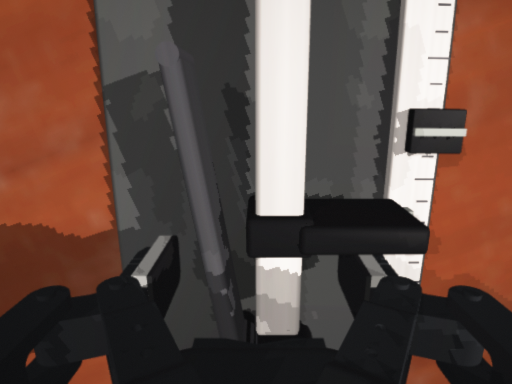

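The low view shows the lever-side finger outside the lever at (155,260). The other finger is beside the bar on the tab's clamp side at (375,268), with the tab at (250–425,228) and the index line at (440,132). No contact yet, so I'll pull most of the way and then measure.

Emit:
step_arm(
  moves=[
    {"rx": 0, "ry": 0, "rz": 0, "dx": 5, "dy": 0, "dz": 0, "gripper": 0.6},
    {"rx": 0, "ry": 0, "rz": 0, "dx": 5, "dy": 0, "dz": 0, "gripper": 0.6},
    {"rx": 0, "ry": 0, "rz": 0, "dx": 6, "dy": 0, "dz": 0, "gripper": 0.6},
    {"rx": 0, "ry": 0, "rz": 0, "dx": 6, "dy": 0, "dz": 0, "gripper": 0.6},
    {"rx": 0, "ry": 0, "rz": 0, "dx": 6, "dy": 0, "dz": 0, "gripper": 0.6},
    {"rx": 0, "ry": 0, "rz": 0, "dx": 5, "dy": 0, "dz": 0, "gripper": 0.6},
    {"rx": 0, "ry": 0, "rz": 0, "dx": 0, "dy": 0, "dz": 0, "gripper": 0.6},
    {"rx": 0, "ry": 0, "rz": 0, "dx": 0, "dy": 0, "dz": 0, "gripper": 0.6},
  ],
)

```text
clock: 5.35
tcp_pos: [0.4783, -0.0431, 0.0382]
orientation: [-0.56, -3.091, -0.0]
contact_force: [4.2, -0.2, 1.9]
grip_width: 0.0684
gripper_force: 1.8
```

```bash
python3 snap.py w5; python3 - <<'E'
from h import *
o=r.get_obs(); X=np.array([-.9367,.3502]);Y=np.array([-.3502,-.9367]); p=o['tcp_pos'][:2]; print(p@X,p@Y)
E
```

```text
5.35 [ 0.47826299 -0.0431177   0.03823827] [-5.59618980e-01 -3.09116418e+00 -1.90367246e-04] 0.06836827193556892 [ 4.23573402 -0.22863244  1.91210037]
-0.4631566939253655 -0.12708976632312433
```

View pics/w5.png

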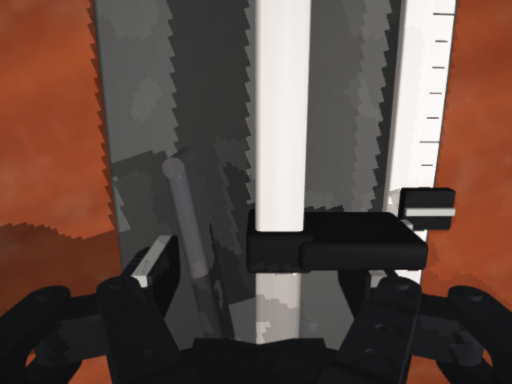

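The view shows the tab in contact, with its top face at rows 233–271, the nib near (405,226) and the index line at (430,212). Measuring what remains.

```bash
python3 - <<'E'
from m import *
c=pickle.load(open('w5.pkl','rb')); g=cv2.cvtColor(cv2.imread('pics/w5.png'),6).astype(float)
print('tab rows 205-280',g[205:280,320:335].mean(1).round().astype(int))
print('idx rows 200-225',g[200:225,425:440].mean(1).round().astype(int))
print(g[214:238,396:418].astype(int))
E
```

```text
tab rows 205-280 [89 83 66 55 45 41 37 17 14 14 14 14 14 15 14 15 15 15 14 15 15 15 15 15
 15 15 15 15 14 15 15 15 15 15 15 15 15 16 19 22 25 26 27 28 29 29 29 28
 27 27 27 27 27 26 26 26 26 26 25 25 26 25 25 23 25 53 85 89 89 89 89 89
 88 88 88]
idx rows 200-225 [ 34  34  34  33  32  32  33  57 115 165 198 201 201 201 198 170  75  34
  31  32  31  31  31  31  31]
[[172 136  41  11  12  13  15  27  56  95 156 198 201 202 202 201 201 201
  201 200 201 200]
 [150 118  36  13  11  13  15  23  40  78 140 176 179 179 178 178 177 177
  176 177 176 176]
 [102  97  31  10  12  12  16  24  33  45  72  83  84  82  80  79  76  77
   80  79  80  80]
 [ 34  40  18  11  12  13  16  25  32  33  36  36  36  35  34  33  32  32
   35  34  34  34]
 [ 15  17  15  12  15  18  21  30  35  35  33  32  31  31  30  29  30  31
   32  32  32  32]
 [ 14  16  16  17  31  48  53  56  60  59  55  41  31  29  29  31  32  32
   32  33  32  32]
 [ 14  14  15  22  51  81  93  96  99  99  94  72  49  32  30  31  33  32
   31  32  32  31]
 [ 14  15  14  17  23  44  75  87 101 103 103  96  81  55  36  32  32  32
   32  3
[... 799 characters left out ...]
4  14  15  16  29  59  72  64
   71  80  80  81]
 [ 14  16  14  14  15  14  15  14  15  15  15  14  15  13  16  22  35  76
  141 178 184 185]
 [ 15  13  15  15  13  15  15  15  14  15  14  14  14  14  16  15  23  74
  156 217 234 236]
 [ 14  14  15  15  14  16  15  14  14  15  15  14  13  14  14  14  15  29
   74 162 223 236]
 [ 15  14  14  14  16  14  15  15  14  14  15  15  14  14  14  14  14  16
   25  72 157 210]
 [ 14  13  14  16  14  14  14  15  14  14  14  15  13  13  14  14  14  15
   16  21  55 127]
 [ 15  15  14  15  15  14  14  14  15  14  15  14  14  15  15  15  14  15
   14  14  17  47]
 [ 13  15  14  14  15  15  15  14  15  16  14  15  14  16  15  14  13  15
   14  13  15  17]]
```

```bash
python3 - <<'E'
from m import *
c=pickle.load(open('w5.pkl','rb')); X=np.array([-.9367,.3502])
I=onplane(c,[[432,211.9]],.022)[0,:2]@X
F,B=onplane(c,[[327,243.5],[327,270]],.059)[:,:2]@X
N=onplane(c,[[409,224.5],[410,226]],.031)[:,:2]@X
print('I',I,'F',F,'B',B,F-B,'idx-mid',I-(F+B)/2,'idx-(B+5)',I-B-.005,'nib est',I-N)
c4=pickle.load(open('w4.pkl','rb')); g=cv2.cvtColor(cv2.imread('pics/w4.png'),6).astype(float)
for c4 in(c4,): print('w4 idx x',onplane(c4,[[440,132]],.022)[0,:2]@X, g[195:260,327].astype(int))
for n,i,b in(('w2',[286,119],[240,168.1]),('w3',[348,125.4],[305,179.1])):
    k=pickle.load(open(n+'.pkl','rb')); print(n,'idx x',onplane(k,[i],.022)[0,:2]@X,'B',onplane(k,[b],.059)[0,:2]@X)
E
```

```text
I -0.44371879383660107 F -0.44145245673086553 B -0.4506550884936712 0.009202631762805669 idx-mid 0.0023349787756672957 idx-(B+5) 0.00193629465707013 nib est [0.0021824  0.00282023]
w4 idx x -0.4439505393078393 [48 43 42 35 17 15 15 15 15 14 14 16 15 16 16 15 16 16 17 15 15 16 15 16
 16 15 15 16 16 16 16 18 21 24 26 28 29 30 31 31 30 30 30 29 30 29 29 28
 28 28 28 27 27 27 27 26 27 25 24 35 64 77 77 78 77]
w2 idx x -0.44364922858119127 B -0.4792551527618494
w3 idx x -0.4440296491132121 B -0.47975615477090017
```

Three independent estimates agree that 2.2 mm remains, and the index hasn't moved. I'll advance 2 mm and dwell with the lever open.

Emit:
step_arm(
  grip_force=30,
  moves=[
    {"rx": 0, "ry": 0, "rz": 0, "dx": 2.2, "dy": 0, "dz": 0, "gripper": 0.6},
    {"rx": 0, "ry": 0, "rz": 0, "dx": 0, "dy": 0, "dz": 0, "gripper": 0.6},
    {"rx": 0, "ry": 0, "rz": 0, "dx": 0, "dy": 0, "dz": 0, "gripper": 0.6},
    {"rx": 0, "ry": 0, "rz": 0, "dx": 0, "dy": 0, "dz": 0, "gripper": 0.6},
    {"rx": 0, "ry": 0, "rz": 0, "dx": 0, "dy": 0, "dz": 0, "gripper": 0.6},
  ],
)

```text
clock: 6.02
tcp_pos: [0.4762, -0.0423, 0.0382]
orientation: [-0.56, -3.091, -0.0]
contact_force: [4.6, 1.4, -0.0]
grip_width: 0.0684
gripper_force: 1.8
```

```bash
cat > chk.py <<'E'
import sys,os
os.system('python3 snap.py '+sys.argv[1])
from m import *
n=sys.argv[1]; c=pickle.load(open(n+'.pkl','rb')); g=cv2.cvtColor(cv2.imread(f'pics/{n}.png'),6).astype(float); X=np.array([-.9367,.3502])
e=g[180:260,425:440].mean(1)
print('idx edges',[round(180+v,1) for v in edges(e,110)]); t=g[200:300,315:325].mean(1); print('tab back edges',[round(200+v,1) for v in edges(t,50)],'front',[round(200+v,1) for v in edges(t,20)])
p=r.get_obs()['tcp_pos'][:2]; print('tcp',p@X, p@[-.3502,-.9367]+.1325)
E
python3 chk.py w6
```

```text
6.025 [ 0.47619247 -0.04233256  0.03823492] [-5.59785954e-01 -3.09116344e+00 -2.42482412e-04] 0.06843921135404823 [ 4.56771995  1.3674209  -0.0046432 ]
idx edges [191.5, 212.7, 220.5]
tab back edges [207.5, 269.9] front [211.9, 243.4]
tcp -0.46088526871124247 0.005424337174169985
```

The tool advanced 2.27 mm, so the nib is on the index. Now I'll close the hand gradually, partway first.

Emit:
step_arm(
  grip_force=30,
  moves=[
    {"rx": 0, "ry": 0, "rz": 0, "dx": 0, "dy": 0, "dz": 0, "gripper": 0.5},
    {"rx": 0, "ry": 0, "rz": 0, "dx": 0, "dy": 0, "dz": 0, "gripper": 0.4},
    {"rx": 0, "ry": 0, "rz": 0, "dx": 0, "dy": 0, "dz": 0, "gripper": 0.3},
    {"rx": 0, "ry": 0, "rz": 0, "dx": 0, "dy": 0, "dz": 0, "gripper": 0.2},
    {"rx": 0, "ry": 0, "rz": 0, "dx": 0, "dy": 0, "dz": 0, "gripper": 0.2},
    {"rx": 0, "ry": 0, "rz": 0, "dx": 0, "dy": 0, "dz": 0, "gripper": 0.2},
  ],
)

```text
clock: 6.82
tcp_pos: [0.4767, -0.0426, 0.0386]
orientation: [0.56, 3.09, 0.0]
contact_force: [3.8, 0.6, 4.9]
grip_width: 0.0515
gripper_force: 1.8
```

```bash
python3 chk.py w7; python3 - <<'E'
from m import *
X=np.array([-.9367,.3502])
c=pickle.load(open('w6.pkl','rb')); print('w6',(onplane(c,[[432,216.6]],.022)[0,:2]-onplane(c,[[320,269.9]],.059)[0,:2])@X-.005)
E
```

```text
6.825 [ 0.47665599 -0.04258078  0.0385805 ] [5.60166092e-01 3.09036786e+00 3.41088294e-04] 0.05148321221182234 [3.81706852 0.59691046 4.92758077]
idx edges [190.1, 211.3, 218.8]
tab back edges [206.7, 284.9] front [211.6, 243.2]
tcp -0.4614126365174293 0.005477000427270812
w6 -0.00021822791166296873
```

View pics/w7.png

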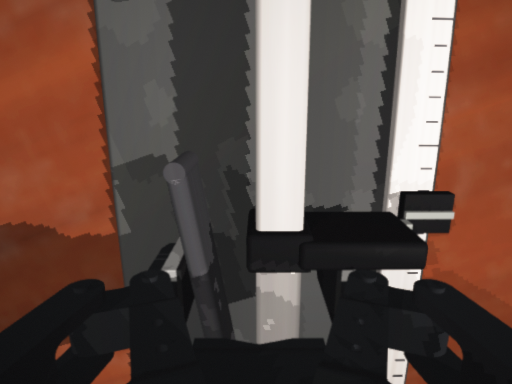

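The half-closed view shows the lever-side finger at the lever (175,255), the other finger behind the tab near the bar, and the index line at (430,215), still on the nib. The z force is only 5 N, so I'll close fully.

Emit:
step_arm(
  grip_force=30,
  moves=[
    {"rx": 0, "ry": 0, "rz": 0, "dx": 0.4, "dy": 0, "dz": 0, "gripper": 0.1},
    {"rx": 0, "ry": 0, "rz": 0, "dx": 0, "dy": 0, "dz": 0, "gripper": 0},
    {"rx": 0, "ry": 0, "rz": 0, "dx": 0, "dy": 0, "dz": 0, "gripper": -0.1},
    {"rx": 0, "ry": 0, "rz": 0, "dx": 0, "dy": 0, "dz": 0, "gripper": -0.2},
    {"rx": 0, "ry": 0, "rz": 0, "dx": 0, "dy": 0, "dz": 0, "gripper": -0.3},
    {"rx": 0, "ry": 0, "rz": 0, "dx": 0, "dy": 0, "dz": 0, "gripper": -0.4},
    {"rx": 0, "ry": 0, "rz": 0, "dx": 0, "dy": 0, "dz": 0, "gripper": -0.6},
    {"rx": 0, "ry": 0, "rz": 0, "dx": 0, "dy": 0, "dz": 0, "gripper": -1},
    {"rx": 0, "ry": 0, "rz": 0, "dx": 0, "dy": 0, "dz": 0, "gripper": -1},
    {"rx": 0, "ry": 0, "rz": 0, "dx": 0, "dy": 0, "dz": 0, "gripper": -1},
    {"rx": 0, "ry": 0, "rz": 0, "dx": 0, "dy": 0, "dz": 0, "gripper": -1},
  ],
)

```text
clock: 8.25
tcp_pos: [0.4771, -0.0398, 0.0387]
orientation: [0.558, 3.091, 0.005]
contact_force: [5.9, 7.7, 7.0]
grip_width: 0.028
gripper_force: 29.0
```

```bash
python3 chk.py w8
```

```text
8.25 [ 0.47705193 -0.03975665  0.03868021] [0.55835062 3.09053138 0.00498124] 0.027982381061390928 [5.94616378 7.69384324 7.02829862]
idx edges [212.5, 220.2]
tab back edges [205.3] front [208.8, 239.8, 264.9, 266.5, 291.5, 296.9]
tcp -0.46077557290338056 0.0026689190908675
```

View pics/w8.png

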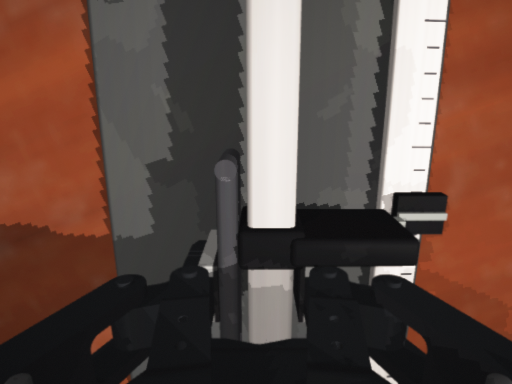

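The closed view shows the lever almost parallel to the bar (tip at (227,168), body at (229,270)), and the index line at (425,216). I'll measure the lever angle and the nib.

```bash
python3 - <<'E'
from m import *
c=pickle.load(open('w8.pkl','rb')); g=cv2.cvtColor(cv2.imread('pics/w8.png'),6).astype(float); X=np.array([-.9367,.3502]);Y=np.array([-.3502,-.9367])
for rr in(185,205,225,250): print(rr,g[rr,205:305:1].astype(int)[:50],[round(205+e,1) for e in edges(g[rr,205:310],150)])
print('tab rows',g[225:280,275:285].mean(1).astype(int), g[225:280,290:300].mean(1).astype(int),g[225:280,385:395].mean(1).astype(int))
print('idx x',onplane(c,[[425,216.3]],.022)[0,:2]@X)
E
```

```text
185 [ 50  50  50  50  50  50  50  50  50  49  44  46  55  61  67  74  77  78
  78  78  81  81  82  82  83  81  81  79  78  75  69  58  49  32  29  38
  46  48  53  85  91  94 121 149 171 192 209 224 230 231] [248.0, 295.9]
205 [ 50  50  50  49  49  49  49  49  50  48  48  43  50  55  64  71  76  77
  78  79  80  80  82  82  82  81  81  79  76  75  73  62  51  34  29  35
  50  53  51  52  50  51  99 142 168 189 206 222 230 231] [248.3, 295.3]
225 [ 49  49  48  48  48  49  48  49  49  48  48  42  46  52  60  66  72  76
  77  77  78  80  80  81  81  81  81  79  78  76  73  64  53  33  18  11
  11  12  14  15  15  21  64 130 164 186 205 221 230 231] [248.6, 294.4]
250 [97 97 98 97 97 97 97 97 97 97 95 79 46 47 54 61 69 74 76 77 78 79 80 80
 81 80 80 79 76 55 42 38 32 17 17 18 21 22 24 26 26 27 26 25 25 26 26 26
 26 26] []
tab rows [236 236 229  81  15  16  18  21  23  25  25  27  27  28  27  27  27  27
  26  27  27  27  27  27  26  26  26  26  26  26  26  26  25  25  25  25
  25  25  27  28  28  29  28  42 103 174 180 180 180 180 180 180 180 180
 180] [127 113  68  25  14  16  18  22  24  25  26  26  27  24  21  20  21  21
  21  21  21  21  21  21  21  21  21  21  21  21  20  20  20  20  20  20
  21  21  21  21  20  21  19  21  38  60  61  60  60  59  58  55  54  54
  54] [ 13  14  14  14  14  13  14  13  14  14  13  13  14  15  18  21  23  26
  28  31  33  34  33  33  32  31  30  29  28  28  27  26  25  25  25  24
  24  24  24  22  55 175 235 244 244 242 240 238 235 162  62  25  21  21
  21]
idx x -0.4436158542460914
```

```bash
python3 - <<'E'
from m import *
c=pickle.load(open('w8.pkl','rb')); X=np.array([-.9367,.3502]);Y=np.array([-.3502,-.9367])
for n,u,z in(('levR',[[236.3,185],[236.5,225]],.054),('levL',[[217,185],[218,225]],.054),('bar',[[248,185],[248.6,225]],.053),('barR',[[295.9,185],[294.4,225]],.053)):
    P=onplane(c,u,z)[:,:2]; d=P[0]-P[1]; print(n,P@Y,np.arctan2(d@Y,d@X))
B=onplane(c,[[280,269],[295,269.3],[390,265.2]],.059)[:,:2]@X; print('idx-nib',-.44362-B-.005)
t=r.get_obs(); print(t['tcp_pos'][:2]@Y)
E
```

```text
levR [-0.12219392 -0.12204319] -0.011260409848301494
levL [-0.11613207 -0.11604247] -0.006692076651056598
bar [-0.12583896 -0.12593907] 0.007408151420685681
barR [-0.14103002 -0.14093939] -0.006700428540799594
idx-nib [-0.00039156 -0.00027102 -0.00153804]
-0.1298310809091325
```

The lever reads about 0 rad, with a 3.6 mm gap to the bar where 3.5 is expected. The nib is within 1 mm of the index, and the index hasn't moved. A short dwell to confirm it's steady.

Emit:
step_arm(
  moves=[
    {"rx": 0, "ry": 0, "rz": 0, "dx": 0, "dy": 0, "dz": 0, "gripper": -1},
    {"rx": 0, "ry": 0, "rz": 0, "dx": 0, "dy": 0, "dz": 0, "gripper": -1},
    {"rx": 0, "ry": 0, "rz": 0, "dx": 0, "dy": 0, "dz": 0, "gripper": -1},
    {"rx": 0, "ry": 0, "rz": 0, "dx": 0, "dy": 0, "dz": 0, "gripper": -1},
  ],
)

```text
clock: 8.8
tcp_pos: [0.477, -0.0398, 0.0387]
orientation: [0.558, 3.091, 0.005]
contact_force: [5.9, 6.8, 6.8]
grip_width: 0.0279
gripper_force: 29.0
```

```bash
python3 chk.py w9; python3 -c "
import cv2,numpy as np
a,b=[cv2.imread(f'pics/w{i}.png').astype(int) for i in(8,9)];print(abs(a-b).mean())
from bench import r;print(abs(r.get_obs()['qvel']).max())"
```

```text
8.8 [ 0.47704384 -0.03975507  0.03868777] [0.55845091 3.09055206 0.00500539] 0.027904366973509436 [5.93428628 6.84936863 6.75979586]
idx edges [212.5, 220.2]
tab back edges [205.3] front [208.8, 239.9, 264.9, 266.5, 291.3, 296.9]
tcp -0.4607978005313098 0.0026943057548358407
0.5154028998480903
0.0023071557769171087
```

It's steady, so I'm handing in.

```bash
python3 -c "
from bench import r;print(r.hand_in())"
```

```text
the job is handed in; nothing more can be done
None
```

I handed the job in at about 8.8 s, with no verdict returned: the fingers still hold the leg, with the nib about 0.5 mm from the index line (one of three readings said 1.5 mm), the lever measures closed (about 0 rad), and the index has not moved.

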